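# Set the sprung tweezers to the slot of the setting gauge

## Robot

A 6-joint arm with a two-finger parallel gripper is mounted at the origin on the work surface. World frame = base frame: x ahead of the robot, y to its left, z up, the work surface at z = 0. Lengths are in m, angles in rad, forces in N, time in s.
With the tool pointing down it reaches from about 0.325 to 0.925 m from the base axis. Payload 3.1 kg.
Tool frame: the origin (TCP) lies midway between the tips of the shut fingers; the grasp point (between the pads) lies 19 mm behind it; x points along the fingers, y is the direction in which the jaws open and shut, and the axes are right-handed (so a half turn about x gives the same grasp; the last joint's range is limited). The gripper opens to 85 mm and grips with 20 to 120 N. Pads are 22 mm wide; open, the fingers measure 114 mm over their backs; the gripper's body (76 mm by 85 mm) begins 54 mm behind the grasp point. The pads swing forward as they close: fully open they stand 13 mm farther back than shut.
Start: joints at [1.163, 0.217, 1.613, -0, 1.311, -0.112], TCP at [0.182, 0.598, 0.231] pointing down, gripper open.
Joint ranges: [-2.75, 2.75], [-0.78, 2.1], [0.31, 2.55], [-1.13, 4.27], [0.13, 2.63], [-2.58, 2.58]. Speed limits (rad/s): [2.79, 2.79, 3.14, 3.14, 3.14, 3.14].

## Interface

Orientations are given as a unit quaternion [w, x, y, z].
In Python, from rig import env, optics, workorder gives the robot as it stands. The module is installed in compiled form; this text tells all that it offers.
- The arm moves only by the shell command python3 -m creep 'ROWS' [OPENING] [FORCE]. ROWS is JSON, one flat list of numbers, 6 for each row, row after row: the shift along the tool's x, y, z scaled (see below), then the turn, a rotation vector about the tool's x, y, z scaled (see below). A call has 1 to 10 rows; each row is the pose to reach, as a shift and turn from the pose commanded when the call began, along the tool's axes at that moment; what a row does not reach only later rows make up. The controller multiplies each number of a shift by 0.1 m and each number of a turn by 30 degrees. A row lasts 1/10 s, in which the tool goes at most 50 mm and 8.59 degrees, less where a joint would pass 70% of its speed; a pose out of reach is approached as far as the arm can. A call with a number of a shift or a turn outside -1 to 1 is refused whole. A call with a gripper value outside its range is refused whole. OPENING is the closure, from 0 (fully open) to 1 (shut), set as the call begins (- or left out, the last holds). The fingers move at their own pace and stop on an object; FORCE is the grip in N (left out, the last holds). Time passes only in rows, so rows that repeat a pose let the fingers close. It gives the time, the measured TCP pose, the force and the opening at its end, in the units of the state.
- env.get_obs(): the state, without advancing time (a new reading comes with each control period).
- optics.snapshot(name): name is "scene" or "top" or "wrist"; returns a dict with "pixels" (384x512x3 uint8, red, green, blue), "fov_y" (degrees; the focal length in pixels is half the picture's height over the tangent of half this angle, whatever the lens; pixels are square), "cx", "cy" (the principal point, pixels), "R" (3x3) and "t" (3): a world point X has camera coordinates R X + t. Camera axes: x right, y down, z forward; pixel columns grow to the right and rows downward; lengths in m; the calibration is good to about 2 mm. The wrist camera is an equidistant fisheye: a pixel r from the principal point sees the ray r / f radians off the axis. A picture is of the moment at which its call begins. There is no depth.
- workorder.close_job(): hands the job in, once; it reports no verdict.
The state is a dict: "time_s": time; "joint_positions": joint angles; "qd": joint speeds; "tau": joint torques, N m; "tcp_pos": TCP position; "eef_rot": TCP orientation; "force": force on the tool from outside, world axes, zero at the start; "wrist_torque": the same for the moment, N m; "grip_width": opening from 0.0 (shut) to 1.0 (fully open).
Only numpy, scipy, OpenCV 4.12 (cv2) and the standard library are available. Lean on these libraries where they do the work, as an engineer would, in place of code of your own. Each camera call takes 0.05 s, during which the arm holds its last target. There are 200 camera calls.

## Task

Lift the sprung tweezers up and off their hook, bring them upright, tips down, over the setting gauge, and squeeze them until the gap between the tips equals the width of the dark slot, with one tip just above the middle of each slot edge and not touching the gauge. Finish while still holding them there, gap and tool steady; leave the gauge, its setting and everything else on the bench where it is.

Things in the scene. Friction and masses are not known exactly. Their poses are not given: they have to be found in the camera images.
- tweezers_grip (a point): point midway between the two flat arms of the tweezers, at the middle of their ribbed grip faces (14 mm wide, from 28 mm below to 22 mm above this point; 50 mm over the arms). z up, y across the arms (the squeezing line), x parallel to the hook rod. It is fixed to the -y arm and follows that arm when squeezed.
- tip_sleeve (a point): inner lower corner of the tip of the -y arm (the one with the bridge sleeve): at y = -13 mm, z = -64 mm from tweezers_grip. Tips are 3 mm thick (y) and 5 mm deep (x).
- tip_bar (a point): inner lower corner of the tip of the +y arm (the one with the thinner bridge bar): at y = +13 mm, z = -64 mm from tweezers_grip when unsqueezed. The tip gap is the distance between the two tip points, 26 mm at rest.
- squeeze (a joint): how far the arms are squeezed together (m): 0 at rest, 0.017 at the stop. Tip gap = 26 mm - value; width over the arms = 50 mm - value. The spring pushes the arms apart with about 4 N at rest, growing 0.35 N per mm.
- tweezers: steel parallel-action sprung tweezers, 85 g, hanging tips down, 50 mm wide (y), 14 mm deep (x), 90 mm tall; origin and axes as tweezers_grip. A bridge joins the arms at the top: its underside, which rests on the hook rod, is 18 mm above the origin, its top 26 mm above; the tips are 64 mm below. The arms stay parallel.
- stand: fixed hook stand: dark steel foot 100 x 90 x 12 mm with a post and a round 6 mm rod, axis 150 mm up, on which the tweezers hang. Origin on the bench below the hanging point. The rod runs along x from the post (55 mm to +x, top at the rod) to the upturned end (26 mm to -x). To unhook, lift 20 mm or more, then move to -x.
- hook_tip (a point): end of the upturned hook, centre of the rod there, 163 mm above the bench (metal ends 166 mm above it)
- gauge: fixed setting gauge: grey block 60 x 120 mm carrying two bright steel leaves, tops 30 mm above the bench, with a dark slot 60 mm long between them. The slot runs along x and its width is measured along y. A 6 mm high knob on the moving leaf and low screw heads on the fixed one lie 40 mm from the centre line. Origin at the centre of the underside.
- edge_fixed (a point): middle of the top slot edge of the fixed leaf (-y side of the slot), 30 mm above the bench
- edge_moving (a point): middle of the top slot edge of the moving leaf (+y side of the slot), 30 mm above the bench
- leaf (a joint): setting of the moving leaf (m): slot width = 11 mm + value, 0 to 0.007. Stiff; already set, not to be moved.
- vblock: loose steel vee block, 50 x 66 x 52 mm, bystander; origin under its centre
- ring_gauge: loose steel ring gauge, 60 mm across, 18 mm high, bystander; origin under its centre
- indicator: loose dial indicator on a green magnetic stand 60 x 50 x 50 mm, 210 mm tall, dial arm reaching 130 mm to its -x, bystander; origin under the green base

How it is judged:
On the way:
1. the tweezers are off the hook, clear of the stand and held by the fingers (horizontal distance between tweezers_grip and stand above 0.05 m and contact force between tweezers and stand below 0.1 N and contact force between tweezers and the fingers above 1 N and height (world z) of tip_sleeve above 0.02 m), for 0.1 s.
At the end, for the whole second after the job is handed in: The fingers hold the tweezers upright (within 0.25 rad), off the stand and not resting on the gauge; the tip gap equals the slot width within 2 mm; each tip stands within 7 mm (horizontally) of the middle of its own slot edge, either way round, 1 to 20 mm above the leaves; arms and tool are still (((distance between tip_sleeve and tip_bar between 0.009 and 0.0135 m and value of joint leaf below 0.0005 m) or (distance between tip_sleeve and tip_bar between 0.0095 and 0.014 m and value of joint leaf between 0.000499 and 0.001 m) or (distance between tip_sleeve and tip_bar between 0.01 and 0.0145 m and value of joint leaf between 0.000999 and 0.0015 m) or (distance between tip_sleeve and tip_bar between 0.0105 and 0.015 m and value of joint leaf between 0.001499 and 0.002 m) or (distance between tip_sleeve and tip_bar between 0.011 and 0.0155 m and value of joint leaf between 0.001999 and 0.0025 m) or (distance between tip_sleeve and tip_bar between 0.0115 and 0.016 m and value of joint leaf between 0.002499 and 0.003 m) or (distance between tip_sleeve and tip_bar between 0.012 and 0.0165 m and value of joint leaf between 0.002999 and 0.0035 m) or (distance between tip_sleeve and tip_bar between 0.0125 and 0.017 m and value of joint leaf between 0.003499 and 0.004 m) or (distance between tip_sleeve and tip_bar between 0.013 and 0.0175 m and value of joint leaf between 0.003999 and 0.0045 m) or (distance between tip_sleeve and tip_bar between 0.0135 and 0.018 m and value of joint leaf between 0.004499 and 0.005 m) or (distance between tip_sleeve and tip_bar between 0.014 and 0.0185 m and value of joint leaf between 0.004999 and 0.0055 m) or (distance between tip_sleeve and tip_bar between 0.0145 and 0.019 m and value of joint leaf between 0.005499 and 0.006 m) or (distance between tip_sleeve and tip_bar between 0.015 and 0.0195 m and value of joint leaf between 0.005999 and 0.0065 m) or (distance between tip_sleeve and tip_bar between 0.0155 and 0.02 m and value of joint leaf above 0.006499 m)) and ((horizontal distance between tip_sleeve and edge_fixed below 0.007 m and horizontal distance between tip_bar and edge_moving below 0.007 m) or (horizontal distance between tip_sleeve and edge_moving below 0.007 m and horizontal distance between tip_bar and edge_fixed below 0.007 m)) and height (world z) of tip_sleeve between 0.031 and 0.05 m and height (world z) of tip_bar between 0.031 and 0.05 m and angle between tweezers_grip's own z axis and vertical below 0.25 rad and contact force between tweezers and the fingers above 1 N and contact force between tweezers and gauge below 0.3 N and contact force between tweezers and stand below 0.1 N and velocity of joint squeeze between -0.01 and 0.01 m/s and linear speed of tweezers below 0.02 m/s); the arm keeps its last pose, push and grip.
It fails at once if the loose vee block is shifted by more than 15 mm (distance of vblock from where it was at the start of the episode above 0.015 m).
It fails at once if the ring gauge is shifted by more than 15 mm (distance of ring_gauge from where it was at the start of the episode above 0.015 m).
It fails at once if the dial indicator stand is shifted by more than 15 mm (distance of indicator from where it was at the start of the episode above 0.015 m).
It fails at once if the setting of the gauge is disturbed by more than 2 mm (distance of edge_moving from where it was at the start of the episode above 0.002 m).
It also fails if it takes over 35 s, if anything falls off the work surface, if the arm or the gripper's body presses on something with over 40 N, if the wrist force passes 120 N, or if a joint passes its speed limit or range.

## Working session

There is one attempt and no reset: what is moved stays moved. The work goes in short steps, Python scripts to look and compute and a shell command to move; the robot and the scene stay as the last step left them, time stands still between calls to the robot, and variables do not carry over. Pictures are saved under pics/ and viewed, about 8 in all and at most 12, crops included, and the job is handed in when it is done.

```bash
mkdir -p pics; python3 - <<'E'
from rig import env, optics
import cv2,numpy as np,pickle
o=env.get_obs(); print({k:np.round(v,3) for k,v in o.items()})
for n in("scene","top"):
    s=optics.snapshot(n); pickle.dump(s,open(n+".pkl","wb"))
    cv2.imwrite(f"pics/{n}0.png",cv2.resize(s["pixels"][:,:,::-1],(800,600),interpolation=cv2.INTER_CUBIC)); print(n,s["fov_y"],s["cx"],s["cy"],np.round(s["R"],3),np.round(s["t"],3))
E
```

```text
{'time_s': np.float64(0.0), 'joint_positions': array([ 1.163,  0.218,  1.615, -0.   ,  1.311, -0.112]), 'qd': array([-0.001, -0.002, -0.001,  0.001, -0.001, -0.001]), 'tau': array([-2.0000e-03, -3.9683e+01, -3.0386e+01, -0.0000e+00,  1.0000e-02,
       -0.0000e+00]), 'tcp_pos': array([0.182, 0.597, 0.23 ]), 'eef_rot': array([ 0.699,  0.103,  0.7  , -0.105]), 'force': array([ 0.106,  0.81 , -0.419]), 'wrist_torque': array([-0.005, -0.025, -0.011]), 'grip_width': np.float64(1.002)}
scene 55.79439936734778 254.97893423995853 194.7054085092778 [[-0.156  0.988  0.006]
 [ 0.69   0.114 -0.714]
 [-0.706 -0.108 -0.7  ]] [ 0.143 -0.272  1.307]
top 49.08227337787858 247.47408783100406 188.78658937258052 [[-0.015 -1.    -0.006]
 [-0.988  0.016 -0.155]
 [ 0.155  0.004 -0.988]] [-0.072  0.573  0.894]
```

View pics/scene0.png

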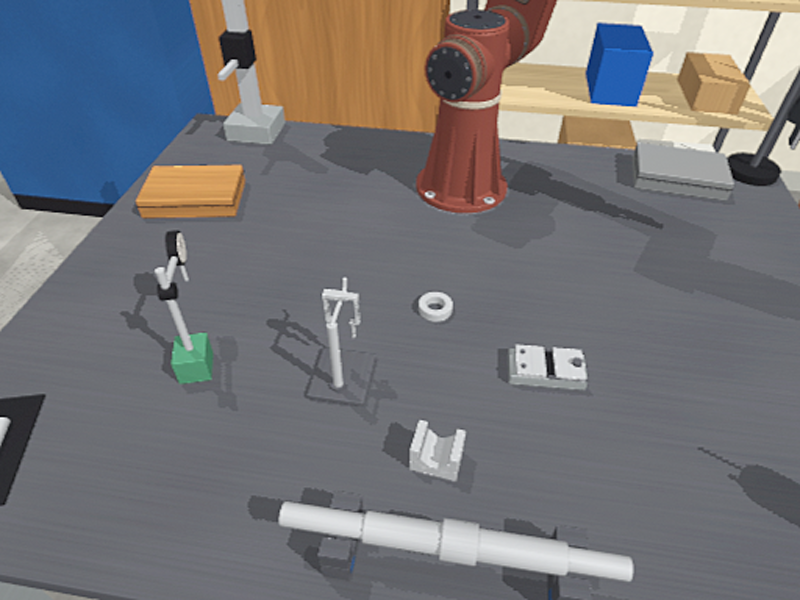

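View pics/top0.png

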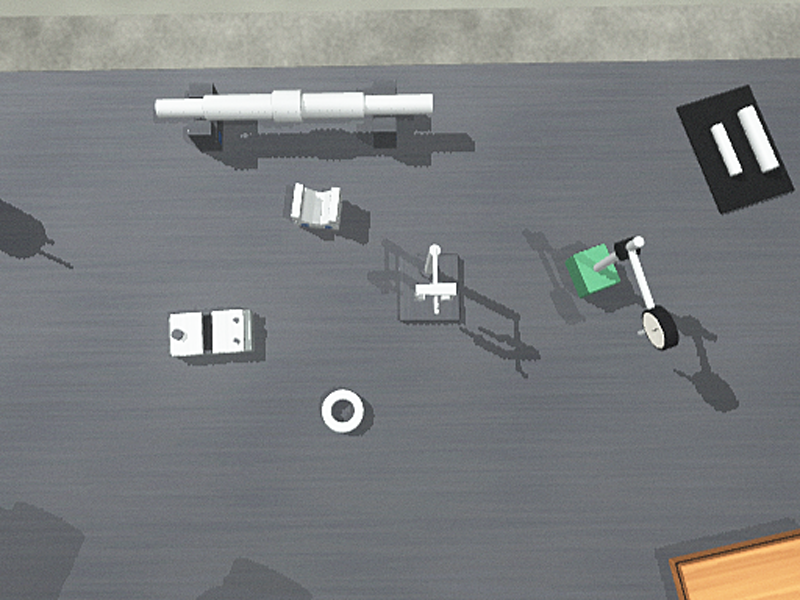

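The top view (800x600) shows the stand's post at (434,250), the tweezers' bridge at (435,290) and the hook tip at about (436,312). The gauge slot is at (208,332), with the knob on the left (+y). The ring is at (343,411), the vee block at (316,207) and the dial at (660,328). Next I'll zoom in on the stand and the gauge.

```bash
cat > h.py <<'E'
import numpy as np,cv2
def ray(s,u,v):
    H=s["pixels"].shape[0]; f=H/2/np.tan(np.radians(s["fov_y"])/2)
    x=np.array([u-s["cx"],v-s["cy"]],float)
    if s.get("fish"):
        r=np.hypot(*x); th=r/f; d=np.array([*(x/max(r,1e-9)*np.sin(th)),np.cos(th)])
    else: d=np.array([*(x/f),1.])
    R=np.array(s["R"]); return -R.T@np.array(s["t"]),R.T@d
def plane(s,u,v,z):
    c,d=ray(s,u,v); return c+d*(z-c[2])/d[2]
def tri(a,b):
    (c,d),(e,g)=a,b; k=np.linalg.lstsq(np.c_[d,-g],e-c,rcond=None)[0]
    p,q=c+k[0]*d,e+k[1]*g; return (p+q)/2,np.linalg.norm(p-q)
E
python3 - <<'E'
import pickle,cv2,numpy as np
from h import *
t=pickle.load(open("top.pkl","rb"));s=pickle.load(open("scene.pkl","rb"))
def crop(s,u,v,w,h,k): return cv2.resize(np.ascontiguousarray(s["pixels"][v:v+h,u:u+w,::-1]),None,fx=k,fy=k,interpolation=cv2.INTER_NEAREST)
im=np.hstack([crop(t,250,145,50,75,8),crop(s,192,170,50,75,8)]); cv2.imwrite("pics/z1.png",im)
g=t["pixels"]; m=(g.min(2)>150).astype(np.uint8); m[:, :100]=0; m[:,170:]=0; m[:190]=0;m[235:]=0
ys,xs=np.nonzero(m); print(xs.min(),xs.max(),ys.min(),ys.max())
# dark slot
d=(g.max(2)<60)&(np.indices(m.shape)[1]>125)&(np.indices(m.shape)[1]<142)&(np.indices(m.shape)[0]>196)&(np.indices(m.shape)[0]<230)
ys,xs=np.nonzero(d);print(len(xs)); r=cv2.minAreaRect(np.c_[xs,ys].astype(np.float32));print(r)
print("slot c",plane(t,xs.mean(),ys.mean(),.03)); 
for p in [plane(t,*q,.03) for q in cv2.boxPoints(r)]: print(p)
for r_ in range(200,228,5): print(g[r_,122:146].mean(1).astype(int))
E
```

```text
108 160 198 227
101
((132.5, 212.0), (22.0, 5.0), 90.0)
slot c [0.52480107 0.17913949 0.03      ]
[0.55024547 0.18518071 0.03      ]
[0.55006977 0.17386332 0.03      ]
[0.50035788 0.17252567 0.03      ]
[0.50052832 0.18375085 0.03      ]
[255 255 255 255 255 255 255 106 132 137 144 130  91 232 255 255 255 253
 255 254 254 255 251 251]
[250 250 250 251 250 255 255  88  42  51  53  58  59  95 255 255 251 248
 250 249 249 250 247 247]
[250 250 250 251 251 254 255 139  33  50  51  62  54  50 255 254 252 249
 249 248 250 249 249 247]
[250 250 250 251 251 253 255 177  47  45  51  65  53  50 255 254 251 249
 250 250 249 250 249 248]
[251 249 250 250 252 252 255 203  70  45  49  62  57  45 253 255 252 250
 249 250 250 250 249 248]
[255 255 255 255 255 255 255 255  77  97 133 131 140  74 252 245 243 238
 192 211 211 190 219 209]
```

View pics/z1.png

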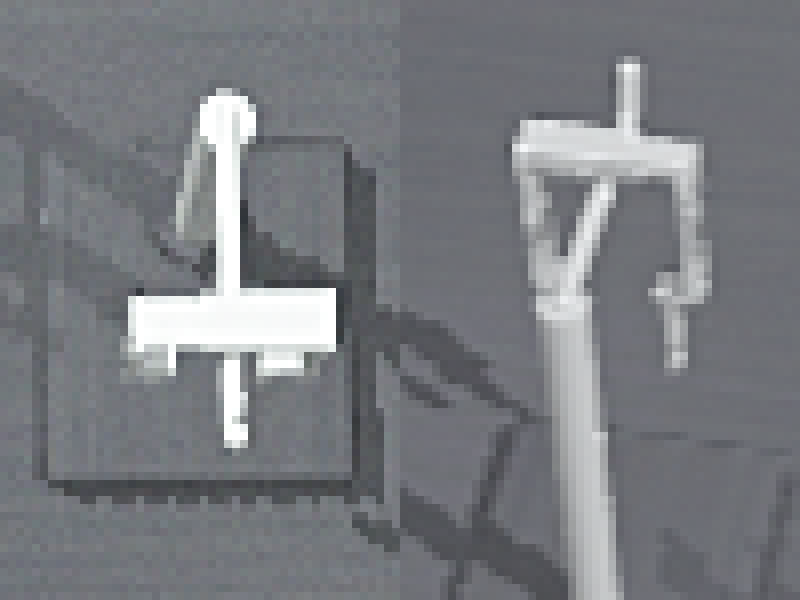

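Crop z1: the bridge spans crop (130..337, 288..350), which is top px (266.2..292.1, 181..188.8). The post top is at (278.5,160) and the hook tip at (279.5,199).

```bash
python3 - <<'E'
import pickle,cv2,numpy as np
from h import *
from scipy.spatial.transform import Rotation as Ro
from rig import env
t=pickle.load(open("top.pkl","rb"));s=pickle.load(open("scene.pkl","rb"))
# pixel index -> coords with centre convention (edge/8 -0.5)
P=lambda x,y,z: plane(t,250+x/8-.5,145+y/8-.5,z)
print("bridge c",P(233.5,319,.161),"L",P(130,319,.161),"R",P(337,319,.161))
print("post",P(228,118,.153),"hooktip",P(236,440,.166))
print("foot corners",[P(*q,.012).round(3) for q in [(40,135),(350,142),(356,480),(44,478)]])
# edges of the bridge row-wise
g=t["pixels"].min(2); m=np.zeros_like(g); m[180:190,262:297]=(g[180:190,262:297]>200)
print([ (r,np.nonzero(m[r])[0][[0,-1]]) for r in range(181,189)])
print("triang hook tip",tri(ray(t,250+29.5-.5,145+55-.5),ray(s,192+(676-400)/8-.5,170+360/8-.5)))
m2=g[196:230,105:165]>150; ys,xs=np.nonzero(m2); r=cv2.minAreaRect(np.c_[xs+105,ys+196].astype(np.float32));print("gauge",r,[plane(t,*q,.03).round(4) for q in cv2.boxPoints(r)],plane(t,*r[0],.03))
o=env.get_obs(); q=o["eef_rot"]; print(Ro.from_quat(q,scalar_first=True).as_matrix().round(3))
for n,px,z in [("ring",(343/1.5625,411/1.5625),.018),("vb",(316/1.5625,207/1.5625),.05),("dial",(660/1.5625,328/1.5625),.15)]: print(n,plane(t,*px,z).round(3))
E
```

```text
bridge c [ 0.56116053 -0.14228724  0.161     ] L [ 0.56155921 -0.11703216  0.161     ] R [ 0.56076201 -0.16753213  0.161     ]
post [ 0.61322178 -0.14281894  0.153     ] hooktip [ 0.53072847 -0.14175784  0.166     ]
foot corners [array([ 0.641, -0.098,  0.012]), array([ 0.638, -0.188,  0.012]), array([ 0.539, -0.187,  0.012]), array([ 0.541, -0.097,  0.012])]
[(181, array([277, 291])), (182, array([266, 291])), (183, array([266, 291])), (184, array([266, 291])), (185, array([266, 291])), (186, array([266, 291])), (187, array([267, 291])), (188, array([266, 291]))]
triang hook tip (array([ 0.54374651, -0.14097161,  0.05383513]), np.float64(0.017708343157864875))
gauge ((134.093505859375, 212.35562133789062), (27.417631149291992, 52.427188873291016), 86.05481719970703) [array([0.5522, 0.2373, 0.03  ]), array([0.5586, 0.1191, 0.03  ]), array([0.4967, 0.1137, 0.03  ]), array([0.4904, 0.2308, 0.03  ])] [0.52434018 0.17521318 0.03      ]
[[-0.001  0.292  0.957]
 [-0.002  0.957 -0.292]
 [-1.    -0.002 -0.   ]]
ring [ 0.409 -0.016  0.018]
vb [0.702 0.02  0.05 ]
dial [ 0.508 -0.423  0.15 ]
```

Estimates so far:
- **Tweezers:** at (0.559, -0.1425), yaw about -0.8°.
- **Gauge:** slot at about (0.525, 0.179), yaw about +3°.

I'll travel over the gauge first and look at it from near.

```bash
python3 -m creep '[0,-0.2,0.3,0,0,0, 0,-0.4,0.6,0,0,0, 0,-0.6,0.9,0,0,0]' 0 30
python3 -m creep '[0,-0.2,0.3,0,0,0, 0,-0.4,0.6,0,0,0, 0,-0.6,0.9,0,0,0]'
python3 -m creep '[0,-0.2,0.3,0,0,0, 0,-0.4,0.6,0,0,0, 0,-0.6,0.9,0,0,0]'
python3 -m creep '[0,-0.2,0.3,0,0,0, 0,-0.4,0.6,0,0,0, 0,-0.6,0.9,0,0,0]'
python3 -m creep '[0,-0.2,0.3,-0.28,0,0, 0,-0.4,0.6,-0.5,0,0, 0,-0.6,0.9,-0.67,0,0, 0,-0.6,0.9,-0.67,0,0, 0,-0.6,0.9,-0.67,0,0]'
python3 - <<'E'
from rig import optics
import pickle,cv2,numpy as np
s=optics.snapshot("wrist"); s["fish"]=1; pickle.dump(s,open("w1.pkl","wb"))
print(s["fov_y"],s["cx"],s["cy"],np.round(s["R"],3),np.round(-s["R"].T@s["t"],3))
cv2.imwrite("pics/w1.png",cv2.resize(s["pixels"][:,:,::-1],(800,600),interpolation=cv2.INTER_CUBIC))
E
```

```text
time_s: 0.4
tcp_pos: [0.2509, 0.513, 0.2305]
eef_rot: [0.699, 0.103, 0.7, -0.104]
force: [1.6, -0.3, 0.2]
grip_width: 0.999
time_s: 0.7
tcp_pos: [0.3198, 0.4291, 0.2307]
eef_rot: [0.699, 0.104, 0.7, -0.104]
force: [0.3, 0.2, 0.6]
grip_width: 0.998
time_s: 1.0
tcp_pos: [0.3884, 0.3455, 0.2308]
eef_rot: [0.699, 0.104, 0.7, -0.104]
force: [1.2, 0.6, -0.8]
grip_width: 1.0
time_s: 1.3
tcp_pos: [0.4569, 0.2619, 0.2308]
eef_rot: [0.699, 0.104, 0.7, -0.104]
force: [0.6, 0.3, -0.0]
grip_width: 0.995
time_s: 1.8
tcp_pos: [0.525, 0.1791, 0.2306]
eef_rot: [0.706, -0.018, 0.707, 0.019]
force: [-0.4, 0.3, -0.4]
grip_width: 0.997
65.70646984690485 257.02295370033653 190.68096027354622 [[-0.051  0.999  0.   ]
 [ 0.953  0.049  0.299]
 [ 0.298  0.015 -0.954]] [0.448 0.176 0.373]
```

View pics/w1.png

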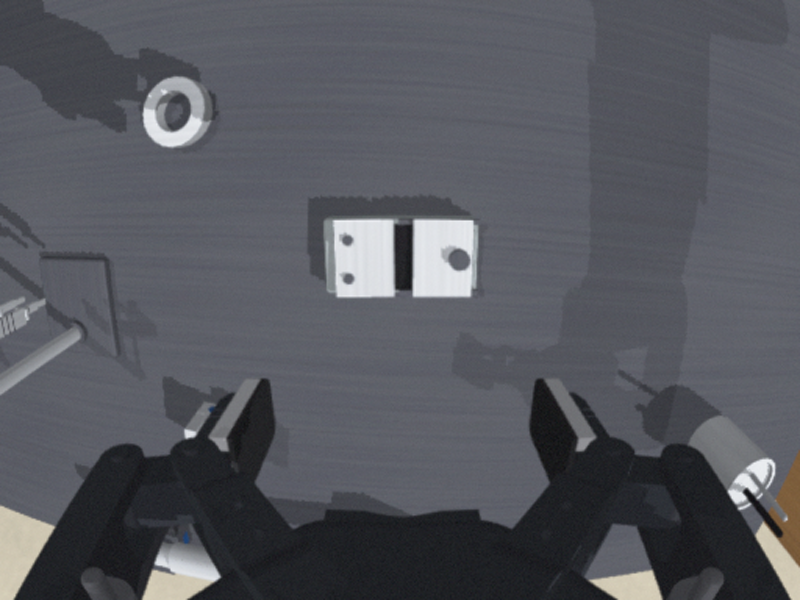

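The wrist view shows the gauge slot at (403,257) between the leaves, with the knob at (459,259) and the screws at (347,240) and (348,279). I'll measure its edges with subpixel precision.

```bash
cat > slot.py <<'E'
import numpy as np
from h import *
def slot(s,z=.03,r=(144,188),c=(240,275),pr=True):
    g=s["pixels"].astype(float).mean(2); A=[];B=[]
    for v in range(*r):
        a=g[v,c[0]:c[1]]; i=np.nonzero(a<110)[0]
        if len(i)<5: continue
        lo,hi=i[0],i[-1]
        if lo<1 or hi>len(a)-2: continue
        f=lambda k,n:(a[k]-130)/(a[k]-a[n])
        ul=lo-1+f(lo-1,lo); uh=hi+1-f(hi+1,hi)
        A.append(plane(s,c[0]+ul,v,z));B.append(plane(s,c[0]+uh,v,z))
    return np.array(A),np.array(B)
def fit(A):
    for _ in range(3):
        p=np.polyfit(A[:,0],A[:,1],1); e=abs(A[:,1]-np.polyval(p,A[:,0])); A=A[e<=max(2.5*np.median(e),3e-4)]
    return p
E
python3 - <<'E'
import pickle
from slot import *
s=pickle.load(open("w1.pkl","rb")); A,B=slot(s); print(len(A),A[[0,-1]].round(4),B[[0,-1]].round(4))
pa,pb=fit(A),fit(B); print(pa,pb,np.degrees(np.arctan([pa[0],pb[0]])))
x=.525; print("edges y at x=.525",np.polyval(pa,x),np.polyval(pb,x),"width",(np.polyval(pb,x)-np.polyval(pa,x))*np.cos(np.arctan(pa[0])))
g=s["pixels"].astype(int).mean(2); print(g[164,245:272].astype(int)); print(g[132:200,235].astype(int)); print(g[132:200,258].astype(int)); print(g[132:200,275].astype(int))
for v,u in[(140,235),(189.5,235),(140,275),(189.5,275)]: print(plane(s,u,v,.03).round(4))
E
```

```text
44 [[0.4991 0.1719 0.03  ]
 [0.5511 0.1745 0.03  ]] [[0.4984 0.1863 0.03  ]
 [0.5504 0.1884 0.03  ]]
[0.0616785  0.14101773] [0.04430006 0.16429508] [3.52944649 2.53654777]
edges y at x=.525 0.17339894059362665 0.1875526107602956 width 0.014126824779165386
[226 228 228 224 223 219 186 109  47  38  40  39  40  38  35  24  31  26
  56 146 208 224 226 227 229 229 230]
[ 75  72  74  74  75  79  96 112 171 233 226 225 225 226 225 224 225 224
 224 224 226 225 224 224 223 223 224 222 223 222 222 223 223 222 222 222
 223 220 223 222 223 223 222 222 222 222 220 221 221 222 222 221 221 221
 222 221 222 217 145 105 100  99  98  96 100  95  99 101]
[ 74  73  70  74  75  81  93  89  83  99  98  83  50  37  41  39  41  39
  42  39  38  38  37  36  40  39  39  38  37  34  36  35  38  37  43  36
  34  40  39  43  38  36  39  39  38  36  35  34  33  34  32  32  30  51
  89 100 101  96  95  99 101 101 100  98 101  99  99 100]
[ 74  73  71  73  76  77  93 106 161 226 227 227 227 227 227 226 227 228
 227 227 226 226 227 228 228 228 227 227 228 227 227 226 226 226 227 228
 228 226 227 227 227 227 226 227 226 227 226 227 226 227 226 227 226 226
 228 227 224 199 137 105  99  97 100 101 100 100 101  99]
[0.4953 0.1525 0.03  ]
[0.5553 0.1545 0.03  ]
[0.493  0.1988 0.03  ]
[0.5528 0.2027 0.03  ]
```

Slot: width about 14.1 mm, centre about (0.524, 0.180), yaw about +3°. Now I'll move over the tweezers.

```bash
python3 -m creep '[0,-0.3,0.02,0,0,0, 0,-0.6,0.03,0,0,0, 0,-0.81,0.04,0,0,0]'
python3 -m creep '[0,-0.3,0.02,0,0,0, 0,-0.6,0.03,0,0,0, 0,-0.81,0.04,0,0,0]'
python3 -m creep '[0,-0.3,0.02,0,0,0, 0,-0.6,0.03,0,0,0, 0,-0.81,0.04,0,0,0]'
python3 -m creep '[0,-0.3,0.02,0.06,0,0, 0,-0.6,0.03,0.127,0,0, 0,-0.81,0.06,0.127,0,0, 0,-0.81,0.06,0.127,0,0, 0,-0.81,0.06,0.127,0,0]'
python3 - <<'E'
from rig import optics
import pickle,cv2,numpy as np
s=optics.snapshot("wrist"); s["fish"]=1; pickle.dump(s,open("w2.pkl","wb"))
print(np.round(s["R"],3),np.round(-s["R"].T@s["t"],3))
cv2.imwrite("pics/w2.png",cv2.resize(s["pixels"][:,:,::-1],(800,600),interpolation=cv2.INTER_CUBIC))
E
```

```text
time_s: 2.15
tcp_pos: [0.5327, 0.0992, 0.231]
eef_rot: [0.707, -0.02, 0.707, 0.02]
force: [0.8, 0.0, 0.2]
grip_width: 1.005
time_s: 2.45
tcp_pos: [0.5414, 0.0184, 0.2311]
eef_rot: [0.707, -0.02, 0.707, 0.02]
force: [0.2, -0.5, 0.1]
grip_width: 1.0
time_s: 2.75
tcp_pos: [0.5501, -0.0622, 0.2311]
eef_rot: [0.707, -0.02, 0.707, 0.02]
force: [1.1, 0.4, -0.1]
grip_width: 0.997
time_s: 3.25
tcp_pos: [0.5607, -0.1415, 0.231]
eef_rot: [0.707, 0.004, 0.707, -0.004]
force: [-0.2, 0.0, -0.7]
grip_width: 1.003
[[ 0.012  1.     0.001]
 [ 0.954 -0.012  0.299]
 [ 0.299 -0.003 -0.954]] [ 0.484 -0.14   0.373]
```

View pics/w2.png

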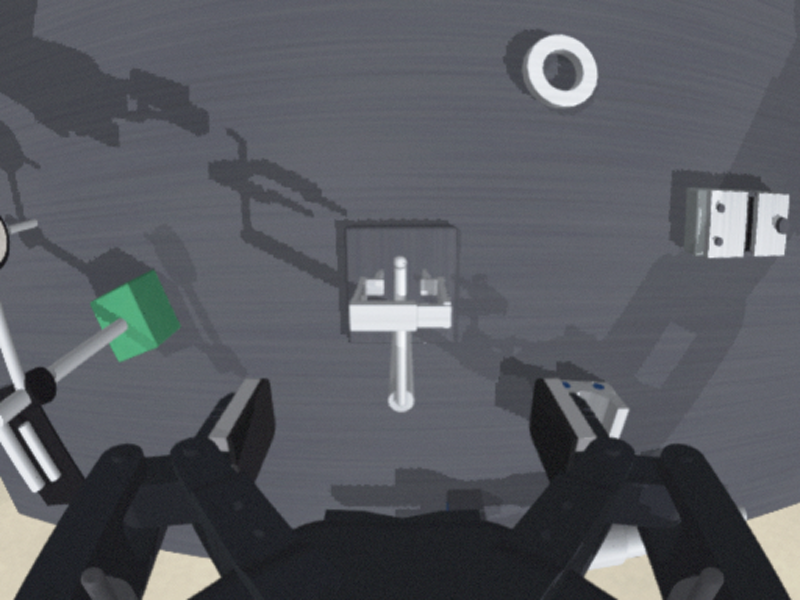

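The wrist view shows the bridge top centred at (401,317), spanning x 350..452 and rows 304..330. The hook tip is at (400,263) and the post top at (401,401).

```bash
python3 - <<'E'
import pickle
from h import *
s=pickle.load(open("w2.pkl","rb")); k=1.5625
g=s["pixels"].mean(2).astype(int); print(g[176:220,235]); print(g[176:220,275]); print(g[205,218:296])
for n,u,v,z in[("c",401,317,.161),("L",350,317,.161),("R",452,317,.161),("front",401,304,.161),("back",401,330,.161),("hook",400,261,.166),("post",401,401,.153)]:
    print(n,plane(s,(u+.5)/k-.5,(v+.5)/k-.5,z).round(4))
E
```

```text
[ 99 107 126 179 201 202 207 207 200 196 199 195 168 119  95  87 106 125
 136 196 228 230 231 231 229 228 227 226 226 224 227 229 230 230 228 194
 127 104 102 101 100  98 102  95]
[116 115 122 141 147 148 149 148 152 149 147 146 126 100  91  91  89  95
 112 134 210 231 233 230 229 230 229 226 225 227 231 231 226 173 110  93
  93  92  91  90  95  95  90  92]
[ 76  73  74  74  80 128 196 226 225 225 224 225 225 225 224 225 224 224
 225 225 225 225 224 225 225 225 225 224 225 223 224 224 225 223 224 225
 224 225 226 225 226 225 226 226 225 225 225 227 221 221 227 229 228 227
 228 229 228 227 228 229 228 226 228 229 230 228 229 228 226 226 182 122
 100  96  95  97 102 102]
c [ 0.5599 -0.1414  0.161 ]
L [ 0.5596 -0.1662  0.161 ]
R [ 0.5602 -0.1166  0.161 ]
front [ 0.5532 -0.1413  0.161 ]
back [ 0.5666 -0.1415  0.161 ]
hook [ 0.531  -0.1415  0.166 ]
post [ 0.6113 -0.1421  0.153 ]
```

The tweezers are at (0.560, -0.1415), and the TCP is already centred over them to within 1 mm. Descend, then close to about 45 mm.

```bash
python3 -m creep '[0.3,0,0,0,0,0, 0.6,0,0,0,0,0, 0.9,0,0,0,0,0, 0.9,0,-0.01,0,0,0]'
python3 -m creep '[0.14,0,0,0,0,0, 0.28,0,0,0,0,0, 0.28,0,0,0,0,0]'
python3 -m creep '[0,0,0,0,0,0, 0,0,0,0,0,0, 0,0,0,0,0,0, 0,0,0,0,0,0, 0,0,0,0,0,0, 0,0,0,0,0,0]' 0.42 30
python3 -m creep '[0,0,0,0,0,0, 0,0,0,0,0,0, 0,0,0,0,0,0, 0,0,0,0,0,0]' 0.47 30
python3 - <<'E'
from rig import optics,env
import pickle,cv2,numpy as np
print(env.get_obs()["force"],env.get_obs()["grip_width"])
a=optics.snapshot("wrist");a["fish"]=1;b=optics.snapshot("scene"); pickle.dump((a,b),open("g3.pkl","wb"))
w=cv2.resize(a["pixels"][150:384,140:380,::-1],None,fx=2,fy=2); c=cv2.resize(b["pixels"][150:267,160:280,::-1],None,fx=4,fy=4)[:w.shape[0]]
cv2.imwrite("pics/g3.png",cv2.resize(np.hstack([w,c]),None,fx=.82,fy=.82))
E
```

```text
time_s: 3.7
tcp_pos: [0.5558, -0.1395, 0.1362]
eef_rot: [0.704, 0.005, 0.711, -0.002]
force: [-0.1, 0.1, -0.4]
grip_width: 1.0
time_s: 4.0
tcp_pos: [0.559, -0.1421, 0.1119]
eef_rot: [0.706, 0.004, 0.708, -0.004]
force: [-0.5, 0.8, 0.1]
grip_width: 1.001
time_s: 4.6
tcp_pos: [0.5608, -0.1432, 0.1143]
eef_rot: [0.708, 0.004, 0.706, -0.004]
force: [0.7, -0.1, 4.1]
grip_width: 0.582
time_s: 5.0
tcp_pos: [0.5609, -0.1434, 0.1147]
eef_rot: [0.708, 0.004, 0.706, -0.004]
force: [-0.1, -0.7, 5.8]
grip_width: 0.528
[-0.08651664 -0.7295825   5.78191189] 0.5275511596027634
```

View pics/g3.png

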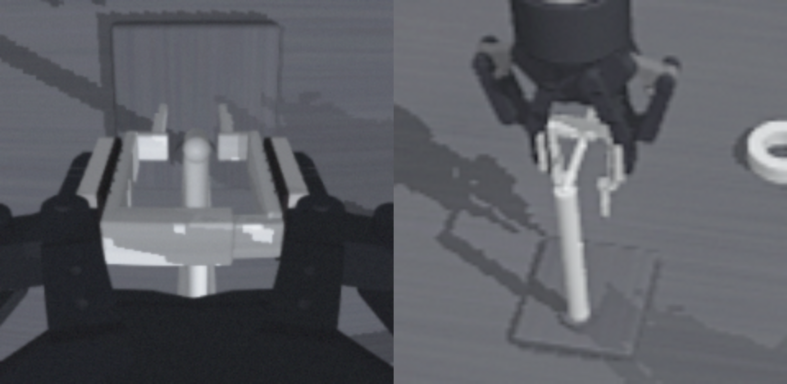

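The wrist crop shows both pads on the arms, with the bridge still on the rod. The width is about 45 mm, and the upward force of 5.8 N is the pads pressing the tweezers onto the rod. Lift straight up, then move to -x.

```bash
python3 -m creep '[-0.1,0,0,0,0,0, -0.2,0,0,0,0,0, -0.3,0,0,0,0,0, -0.4,0,0,0,0,0, -0.4,0,0,0,0,0]'
python3 -m creep '[0,0,-0.2,0,0,0, 0,0,-0.4,0,0,0, 0,0,-0.6,0,0,0, 0,0,-0.8,0,0,0, 0,0,-0.95,0,0,0, 0,0,-0.95,0,0,0]'
python3 - <<'E'
from rig import optics,env
import pickle,cv2,numpy as np
print(env.get_obs()["force"],env.get_obs()["grip_width"])
a=optics.snapshot("wrist");a["fish"]=1;b=optics.snapshot("scene"); pickle.dump((a,b),open("g4.pkl","wb"))
w=cv2.resize(a["pixels"][150:384,140:380,::-1],None,fx=2,fy=2); c=cv2.resize(b["pixels"][120:237,180:300,::-1],None,fx=4,fy=4)[:w.shape[0]]
cv2.imwrite("pics/g4.png",cv2.resize(np.hstack([w,c]),None,fx=.82,fy=.82))
E
```

```text
time_s: 5.6
tcp_pos: [0.5614, -0.1433, 0.1557]
eef_rot: [0.708, 0.004, 0.706, -0.005]
force: [-0.1, -0.4, -0.2]
grip_width: 0.535
time_s: 6.2
tcp_pos: [0.463, -0.1412, 0.1526]
eef_rot: [0.706, 0.005, 0.708, -0.004]
force: [-0.3, 0.5, -0.4]
grip_width: 0.532
[-0.31197682  0.45962668 -0.40406393] 0.5315561421319274
```

View pics/g4.png

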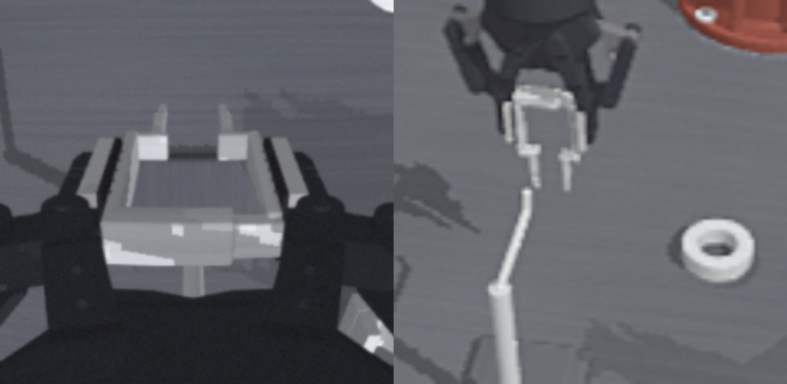

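The tweezers are off the hook, upright and held squarely. I'll carry them over the gauge, staying high, and squeeze on the way.

```bash
python3 -m creep '[0,0.2,0.03,0,0,0, 0,0.4,0.07,0,0,0, 0,0.6,0.1,0,0,0, 0,0.8,0.14,0,0,0]'
python3 -m creep '[0,0.2,0.03,0,0,0, 0,0.4,0.07,0,0,0, 0,0.6,0.1,0,0,0, 0,0.8,0.14,0,0,0]' 0.5
python3 -m creep '[0,0.2,0.03,0,0,0, 0,0.4,0.07,0,0,0, 0,0.6,0.1,0,0,0, 0,0.8,0.14,0,0,0]' 0.53
python3 -m creep '[0,0.2,0.03,-0.04,0,0, 0,0.4,0.07,-0.08,0,0, 0,0.6,0.1,-0.12,0,0, 0,0.8,0.14,-0.12,0,0, 0,0.8,0.14,-0.12,0,0, 0,0.8,0.14,-0.12,0,0]' 0.55
python3 - <<'E'
from rig import optics,env
import pickle,cv2,numpy as np
print(env.get_obs()["force"],env.get_obs()["grip_width"])
a=optics.snapshot("wrist");a["fish"]=1;b=optics.snapshot("scene"); pickle.dump((a,b),open("g5.pkl","wb"))
w=cv2.resize(a["pixels"][170:290,190:330,::-1],None,fx=5,fy=5,interpolation=cv2.INTER_NEAREST)
cv2.imwrite("pics/g5.png",w)
E
```

```text
time_s: 6.7
tcp_pos: [0.4811, -0.0611, 0.1535]
eef_rot: [0.707, 0.004, 0.707, -0.004]
force: [1.2, 0.1, -1.3]
grip_width: 0.528
time_s: 7.1
tcp_pos: [0.496, 0.019, 0.1535]
eef_rot: [0.707, 0.004, 0.707, -0.004]
force: [0.7, -0.1, -1.0]
grip_width: 0.501
time_s: 7.5
tcp_pos: [0.5109, 0.0991, 0.1534]
eef_rot: [0.707, 0.004, 0.707, -0.004]
force: [-0.3, 0.4, -0.8]
grip_width: 0.474
time_s: 8.1
tcp_pos: [0.5251, 0.178, 0.1531]
eef_rot: [0.707, -0.019, 0.707, 0.018]
force: [-0.5, -0.5, -1.3]
grip_width: 0.449
[-0.54014332 -0.4711427  -1.31001784] 0.4494437389587958
```

View pics/g5.png

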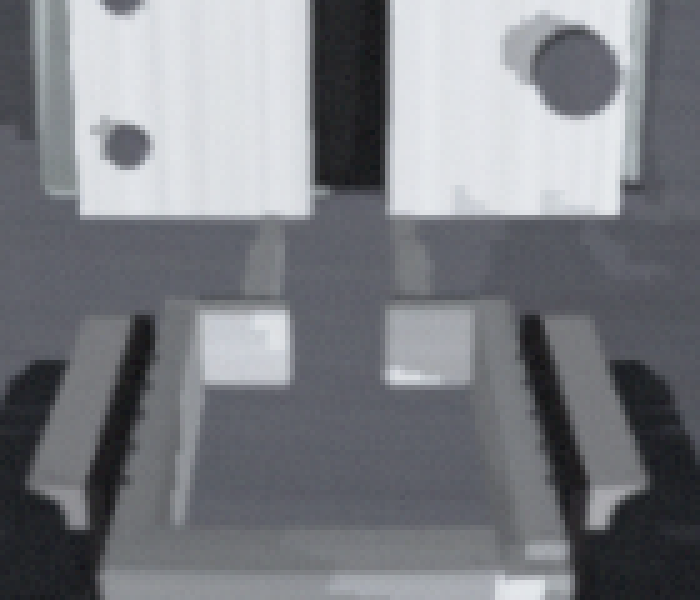

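The tips are at crop (285,220) and (392,220), with the slot above them at 312..387. I'll work out the tip positions and the gap.

```bash
cat > tips.py <<'E'
from h import *
def proj(s,X):
    c=np.array(s["R"])@X+s["t"]; f=192/np.tan(np.radians(s["fov_y"])/2); th=np.arctan2(np.hypot(*c[:2]),c[2]); return np.array([s["cx"],s["cy"]])+f*th*c[:2]/np.hypot(*c[:2])
E
python3 - <<'E'
import pickle
from tips import *; from slot import slot,fit
a,b=pickle.load(open("g5.pkl","rb"))
g=a["pixels"].mean(2).astype(int)
for v in range(206,230,2): print(v,g[v,234:282])
z=.1094
print("expected tip px",proj(a,np.array([.525,.171,z])),proj(a,np.array([.525,.185,z])))
# face plane: near face x=.5225 ; intersect x-plane
def xpl(u,v,x): c,d=ray(a,u,v); return c+d*(x-c[0])/d[0]
for v in(215,218,222): print(v,plane(a,190+285/5-.5,v,z).round(4),plane(a,190+392/5-.5,v,z).round(4),xpl(246.5,v,.5225).round(4),xpl(267.9,v,.5225).round(4))
A,B=slot(a,r=(170,203)); pa,pb=fit(A),fit(B);x=.524; print(np.polyval(pa,x),np.polyval(pb,x),pa[0],pb[0])
for n in (226,): print("front edge of leaves?",plane(a,240,170+215/5-.5,.03),plane(a,280,170+215/5-.5,.03))
E
```

```text
206 [222 223 223 223 223 225 225 224 222 223 226 226 225 225 222 221 218 193
 127  61  44  38  36  33  35  26  31  29  32  32  29  31  52 136 203 223
 224 227 227 227 230 230 229 227 227 228 227 227]
208 [223 223 222 223 223 224 226 223 221 222 226 227 225 225 223 221 217 205
 168 146 140 124  93  76  72  72  76  75  74  73  76  73  81 135 200 225
 226 227 227 229 230 231 230 228 227 228 220 210]
210 [225 223 223 223 222 225 226 223 222 223 226 226 226 225 224 222 220 201
 148 101  95  98  99 100  99  98  99 100 102 101 102 100  98 139 200 223
 225 226 227 227 229 231 230 229 227 227 219 208]
212 [220 217 219 216 219 218 221 220 211 201 201 205 214 219 220 215 215 194
 144 108 100 101 101 102  98 101 100 100 100 102 102 103 106 143 188 203
 203 205 214 222 225 225 225 224 222 221 212 201]
214 [111 111 111 113 112 113 112 115 119 122 122 121 119 113 113 110 109 107
 100 101  98 102 100 100  99 103  99 100 100 101 101 102 101 102 113 122
 120 123 118 114 106 105 106 107 103 106 104 102]
216 [ 98  98  97  97  98  96 100 107 117 121 119 122 115 101  99 100 100 102
 101  99 100 100  99 10
[... 1131 characters left out ...]
0 121 120 121 126 129 110  99  97 100 101  99
 100 100 100  99 100  98  98 101  98  96 101  98 101  99  98  98 102 102
 107 113 111 114 119 116 105  97  96  95  93  97]
expected tip px [246.05802157 216.21232362] [266.77985092 217.20841874]
215 [0.5241 0.1713 0.1094] [0.5234 0.1857 0.1094] [0.5225 0.1713 0.1133] [0.5225 0.1855 0.1115]
218 [0.5263 0.1713 0.1094] [0.5255 0.1858 0.1094] [0.5225 0.1715 0.1184] [0.5225 0.1854 0.1167]
222 [0.5292 0.1715 0.1094] [0.5285 0.186  0.1094] [0.5225 0.1717 0.1249] [0.5225 0.1851 0.1233]
0.17327422857672958 0.18787583464763893 0.05597644151288274 0.04944455443931109
front edge of leaves? [0.55429633 0.16350465 0.03      ] [0.55232533 0.20183475 0.03      ]
```

The gap is about 14.3 mm and the slot about 14.4 mm. The tips are 2 mm short in y and on target in x. Descend 68 mm with a 2 mm y correction.

```bash
python3 -m creep '[0.15,0.02,0,0,0,0, 0.3,0.02,0,0,0,0, 0.42,0.02,0,0,0,0, 0.52,0.02,0,0,0,0, 0.6,0.02,0,0,0,0, 0.65,0.02,0,0,0,0, 0.68,0.02,0,0,0,0, 0.68,0.02,0,0,0,0, 0.68,0.02,0,0,0,0, 0.68,0.02,0,0,0,0]'
python3 - <<'E'
from rig import optics,env
import pickle,cv2,numpy as np
print(env.get_obs()["force"],env.get_obs()["grip_width"],env.get_obs()["tcp_pos"])
a=optics.snapshot("wrist");a["fish"]=1;b=optics.snapshot("scene"); pickle.dump((a,b),open("g6.pkl","wb"))
w=cv2.resize(a["pixels"][170:270,190:310,::-1],None,fx=4,fy=4,interpolation=cv2.INTER_NEAREST)
c=cv2.resize(b["pixels"][190:260,310:390,::-1],None,fx=4,fy=4,interpolation=cv2.INTER_NEAREST)
c=cv2.copyMakeBorder(c,0,120,0,0,cv2.BORDER_CONSTANT)
cv2.imwrite("pics/g6.png",np.hstack([w,c]))
E
```

```text
time_s: 9.2
tcp_pos: [0.5251, 0.1798, 0.086]
eef_rot: [0.707, -0.018, 0.706, 0.018]
force: [0.0, 0.3, -0.6]
grip_width: 0.449
[ 0.02347443  0.26550146 -0.60666085] 0.4492565350118901 [0.52512033 0.17978497 0.08598102]
```

View pics/g6.png

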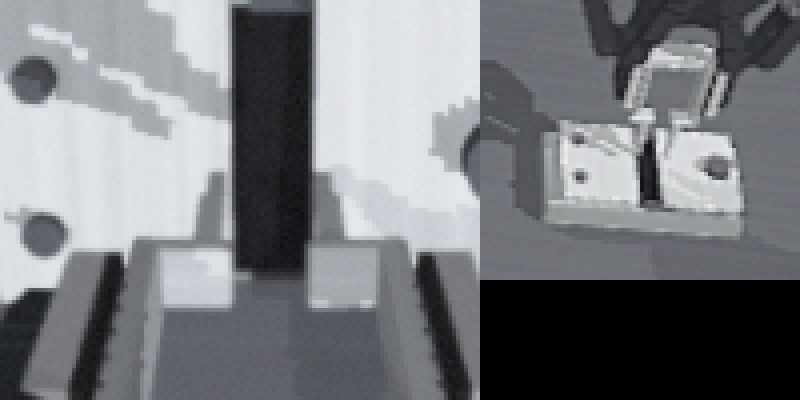

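The tip ends are at crop (225,173) and (311,173), and the slot edges are at 232 and 312. I'll work out the offsets.

```bash
python3 - <<'E'
import pickle
from tips import *; from slot import slot,fit
a,b=pickle.load(open("g6.pkl","rb")); g=a["pixels"].mean(2).astype(int)
for v in (210,212,213,214,216,219): print(v,g[v,236:278])
for z in(.040,.0425): print([plane(a,190+u/4-.5,170+v/4-.5,z).round(4) for u,v in[(225,174),(311,174)]])
A,B=slot(a,r=(180,203),c=(236,278)); pa,pb=fit(A),fit(B); print([np.polyval(p,x).round(4) for x in(.52,.524) for p in(pa,pb)])
print("slot near end x (far edge px rows)",plane(a,190+270/4,170+8/4,.03),plane(a,190+270/4,170+275/4,.03))
E
```

```text
210 [225 228 230 228 227 227 224 221 221 222 220 176  80  37  35  32  36  37
  37  38  37  36  35  35  31  31  31  29  31  26  30  69 167 221 225 226
 225 224 225 226 227 230]
212 [225 229 229 228 226 224 215 202 196 198 209 177  80  32  37  37  37  35
  35  35  37  39  39  35  24  31  27  30  29  29  29  63 150 198 205 203
 205 206 206 208 210 217]
213 [225 229 229 228 226 217 181 146 142 149 184 172  77  38  33  36  39  33
  34  32  36  34  35  31  25  24  26  28  27  25  33  51 109 140 146 147
 170 196 205 206 210 214]
214 [224 228 229 227 224 207 160 129 121 131 177 173  75  35  36  38  32  35
  34  33  33  37  33  27  21  25  28  27  30  27  29  48  93 121 122 124
 151 188 207 206 211 213]
216 [223 227 229 227 225 200 144 122 120 129 178 171  77  34  32  38  37  35
  33  34  31  34  31  27  24  24  28  21  24  26  29  58 100 121 122 122
 147 184 204 207 210 213]
219 [224 227 228 204 154 132 124 123 126 143 185 172  79  36  31  37  34  40
  37  35  33  32  34  28  27  24  25  21  22  20  28  56  93 117 123 125
 124 129 149 197 224 222]
[array([0.5236, 0.1725, 0.04  ]), array([0.5229, 0.1871, 0.04  ])]
[array([0.5226, 0.1725, 0.0425]), array([0.5219, 0.1869, 0.0425])]
[np.float64(0.173), np.float64(0.1875), np.float64(0.1731), np.float64(0.1877)]
slot near end x (far edge px rows) [0.49708454 0.17915156 0.03      ] [0.54781306 0.18173167 0.03      ]
```

The tips are at y 0.1725 and 0.187, and the slot edges at 0.173 and 0.1876. The gap is about 14.5 mm against a slot of about 14.5 mm, and x is within about 1–2 mm. Let it settle briefly, then hand in.

```bash
python3 -m creep '[0,0,0,0,0,0, 0,0,0,0,0,0, 0,0,0,0,0,0]'; python3 -c "
from rig import workorder,env
import numpy as np
print(np.abs(env.get_obs()['qd']).max()); print(workorder.close_job())"
```

```text
time_s: 9.6
tcp_pos: [0.5246, 0.1797, 0.0854]
eef_rot: [0.707, -0.018, 0.707, 0.018]
force: [-0.9, 0.1, -1.2]
grip_width: 0.451
0.001335903165819367
the job is handed in; nothing more can be done
None
```

I lifted the tweezers off the hook, carried them upright to the gauge and squeezed them to the slot width. I handed in at 9.6 s while still holding them there.

**Last checks (wrist camera and robot state):**
- **Gap:** the tip gap measured about 14.5 mm and the slot about 14.5 mm. Earlier, higher views gave 14.1–14.6 mm for the slot.
- **Tip position:** each tip was within about 1 mm of its slot edge across the slot, and within about 2 mm of the middle along it.
- **Height:** the tips were about 42 mm up, roughly 12 mm above the leaves. This is worked out from the grasp height, not measured directly.
- **Steadiness:** the arm was still, with joint speeds at or below 0.0013 rad/s. The only force was about the tweezers' own weight, so there was no sign of contact with the gauge.

**Disagreements:** Closing the fingers pressed the tweezers onto the hook rod with about 6 N, and lifting relieved it. One attempt to triangulate the hook tip from two views disagreed with itself by 18 mm, so I ignored it and used the close wrist view. No other check failed, and I saw nothing else move, though I did not re-measure the other objects at the end.

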